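# Pull-test the warming drawer with the spring gauge

### The job

Check that the right-hand drawer of the dish warming cabinet stays shut under a 5 N pull: take the spring gauge from its tray, drop its hook behind that drawer's bar handle and draw the gauge straight back from the cabinet until the broad 5 N band of its draw bar stands at the mouth of the case, holding it steady there for at least a second without ever going past 6 N. Then ease the gauge back to zero while it is still hooked on (no snapping back), unhook it and lay it flat in its tray, keeping hold of it until it lies down. The drawer must stay shut and the other things on the bench must stay where they are.

Things in the scene. Friction and masses are not known exactly. Their poses are not given: they have to be found in the camera images.
- gauge: The spring gauge, 0.21 to 0.34 kg: a flat-sided aluminium case 130 long (x), 34 wide (y), 44 high (z) with black end caps, to be held by its sides; lies flat in the tray. Origin: centre of the case's underside; x runs towards the hook, z up. An eye ring sticks out behind to x = -89; the hook reaches x = +121 when the gauge is at zero.
- mouth (a point): Front mouth of the case, on the draw bar's axis: in the gauge's frame x = 65, y = 0, z = 24. Here the white draw bar comes out (18 wide, 16 high, to x = 80 at zero); it carries a steel shank of 6 diameter on the same axis to x = 118, which bends straight down there into the hook's prong of 6 diameter, reaching 21 below the axis.
- hook_tip (a point): Centre of the rounded end of the hook's prong (6 diameter): in the gauge's frame at x = 118 plus the draw bar's travel, y = 0, z = 6. It moves with the draw bar; its axes are those of the gauge.
- drawbar (a joint): Draw bar pulled out of the case, m: 0 home, 0.008 per newton, 0.040 at 5 N, 0.048 at 6 N, hard stop 0.066. Black lines round the bar mark each newton, the 5 N one a broad band (4, the others 1); the line at the case's mouth is the reading. Spring: 0.2 N at zero plus 0.12 N per mm (5 N at 40 mm), slight damping.
- tray: Fixed shallow open black plastic tray of the gauge, 280 long (x), 110 wide (y), 14 high, walls and floor 5 thick (inside 270 by 100, floor 5 above the bench). Origin: centre of its underside. The gauge starts in it, roughly along its length and with its hook towards the tray's +x end; it may be laid back either way round.
- cabinet: Dish warming cabinet, fixed: a white box 280 deep (x), 320 wide (y), 162 high, with two drawers side by side in its front. The front looks along its own -x; its -y side is the right-hand one for somebody facing the front. Origin: centre of its underside. The control strip above the drawers is flush and nothing overhangs the handles.
- right_bar (a point): Centre of the right-hand drawer's steel bar handle: a round level bar, 10 diameter, 110 long along y, 82 above the bench, its axis 38 before the drawer's face (33 free behind the bar); 9 thick stand-offs at y = +-46. x points into the cabinet, z up. In the cabinet's frame: x = -194, y = -78. The left-hand drawer has the same handle at y = +78.
- drawer_right (a joint): How far the right-hand drawer is open, in m: 0 shut; it is self-closing, held shut by 10 N (and 0.03 N more per mm), so that a pull of 5 N does not move it.
- dish: Bystander: a closed culture dish, 90 diameter, 15 high, on the bench.
- mouse: Bystander: black computer mouse, 105 by 60, 32 high.
- tip_box: Bystander: grey box of pipette tips with a clear lid, 124 by 84, 64 high.
- oil_bottle: Bystander: amber glass bottle with white cap, 48 diameter, 105 high.
- tube_rack: Bystander: white rack with capped tubes, 200 by 60, 77 high.
- notebook: Bystander: black notebook with a pen on it, 214 by 150, 22 high.
Not all that is in view belongs to the job. Several things have the shape of the gauge; the one meant has the colours described above.

How it is judged:
On the way, in this order (a step that is already met when the one before it is completed fails the run):
1. the hook's prong is down behind the right-hand drawer's bar, the gauge not yet drawn (x of hook_tip in the frame of right_bar between 0.003 and 0.04 m and y of hook_tip in the frame of right_bar between -0.045 and 0.045 m and z of hook_tip in the frame of right_bar below -0.003 m and value of joint drawbar below 0.02 m), for 0.1 s.
2. the gauge is drawn to the 5 N band (4.4 to 5.6 N) on the bar and held there for a second (x of hook_tip in the frame of right_bar between 0.003 and 0.04 m and y of hook_tip in the frame of right_bar between -0.045 and 0.045 m and z of hook_tip in the frame of right_bar below -0.003 m and value of joint drawbar between 0.035 and 0.045 m), for 1 s.
3. the gauge is eased back to zero (under 0.75 N) with the hook still behind the bar (x of hook_tip in the frame of right_bar between 0.003 and 0.04 m and y of hook_tip in the frame of right_bar between -0.045 and 0.045 m and z of hook_tip in the frame of right_bar below -0.003 m and value of joint drawbar below 0.006 m), for 0.05 s.
At the end, for the whole second after the job is handed in: The gauge lies flat and still inside its tray (its case centre and hook tip within the tray's walls, underside within 7 mm of the tray's floor, tilted less than 0.1 rad, either way round), its draw bar home within 4 mm, the right-hand drawer shut within 3 mm (x of gauge in the frame of tray between -0.133 and 0.133 m and y of gauge in the frame of tray between -0.05 and 0.05 m and x of hook_tip in the frame of tray between -0.133 and 0.133 m and y of hook_tip in the frame of tray between -0.05 and 0.05 m and z of gauge in the frame of tray below 0.012 m and angle between gauge's own z axis and vertical below 0.1 rad and linear speed of gauge below 0.02 m/s and value of joint drawbar below 0.004 m and value of joint drawer_right below 0.003 m); the robot touches nothing.
It fails at once if the gauge is pulled past 6 N (draw bar beyond 0.050) (value of joint drawbar above 0.05 m).
It fails at once if the right-hand drawer is pulled open by more than 4 mm (value of joint drawer_right above 0.004 m).
It fails at once if the draw bar snaps back (faster than 0.4 m/s) (velocity of joint drawbar below -0.4 m/s).
It fails at once if the gauge is let go in the air (height (world z) of gauge above 0.03 m and contact force between the fingers and gauge below 0.05 N).
It fails at once if a bystander is shifted by more than 25 mm (distance of any of dish, mouse, tip_box, oil_bottle, tube_rack, notebook from where it was at the start of the episode above 0.025 m).
It also fails if it takes over 59 s, if anything falls off the work surface, if the arm or the gripper's body presses on something with over 40 N, if the wrist force passes 120 N, or if a joint passes its speed limit or range.

### The arm

A 7-joint arm with a two-finger parallel gripper is mounted at the origin on the work surface. World frame = base frame: x ahead of the robot, y to its left, z up, the work surface at z = 0. Lengths are in m, angles in rad, forces in N, time in s.
With the tool pointing down it reaches from about 0.4 to 0.85 m from the base axis. Payload 10.4 kg.
Tool frame: the origin (TCP) lies between the finger pads; the fingertips stand 25 mm ahead of it and the grasp point (between the pads) lies 6 mm ahead of it; x points along the fingers, z is the direction in which the jaws open and shut, and the axes are right-handed (so a half turn about x gives the same grasp; the last joint's range is limited). The gripper opens to 85 mm and grips with 20 to 120 N. Pads are 22 mm wide; open, the fingers measure 114 mm over their backs; the gripper's body (76 mm by 85 mm) begins 54 mm behind the grasp point. The pads swing forward as they close: fully open they stand 13 mm farther back than shut.
Start: joints at [1.13, 0.332, -0.065, 1.46, 0.022, 1.35, -0.088], TCP at [0.254, -0.571, 0.256] pointing down, gripper open.
Joint ranges: [-2.6, 2.6], [-0.5, 2.12], [-1.47, 1.34], [0.16, 2.42], [-1.27, 4.41], [0.06, 2.06], [-2.6, 2.6]. Speed limits (rad/s): [2.22, 2.22, 2.79, 2.79, 3.14, 3.14, 3.14].

### API

Orientations are given as a unit quaternion [w, x, y, z].
In Python, from rig import readout, imaging, hand_in gives the robot as it stands.
- The arm moves only by the shell command python3 -m creep 'ROWS' [OPENING] [FORCE]. ROWS is a JSON object of lists of equal length, an entry for each row: "offset": the shift along the tool's x, y, z in mm, a list of three; "spin": the turn about the tool's x in degrees. A call has 1 to 12 rows; each row is the pose to reach, as a shift and turn from the pose commanded when the call began, along the tool's axes at that moment; what a row does not reach only later rows make up. A row lasts 1/10 s, in which the tool goes at most 50 mm and 8.59 degrees, less where a joint would pass 70% of its speed; a pose out of reach is approached as far as the arm can. A call with a gripper value outside its range is refused whole. OPENING is the closure in counts, from 0 (fully open) to 255 (shut), set as the call begins (- or left out, the last holds). The fingers move at their own pace and stop on an object; FORCE is the grip in N (left out, the last holds). Time passes only in rows, so rows that repeat a pose let the fingers close. It gives the time, the measured TCP pose, the force and the opening at its end, in the units of the state.
- readout.state(): the state, without advancing time (a new reading comes with each control period).
- imaging.read_camera(name): name is "side" or "top"; returns a dict with "pixels" (480x640x3 uint8, red, green, blue), "z_map" (480x640 float32, m along the optical axis (not along the pixel's ray), 0 where there is no reading), "fov_y" (degrees; the focal length in pixels is half the picture's height over the tangent of half this angle, whatever the lens; pixels are square), "cx", "cy" (the principal point, pixels), "cam_to_world" (4x4, takes a point from camera to world coordinates). Camera axes: x right, y up, looking along -z (the intrinsics and any distortion apply to the point x, -y, -z); pixel columns grow to the right and rows downward; lengths in m; the calibration is good to about 2 mm. A picture is of the moment at which its call begins.
- hand_in(): hands the job in, once; it reports no verdict.
The state is a dict: "t": time; "joint_pos": joint angles; "dq": joint speeds; "tau": joint torques, N m; "tcp_pos": TCP position; "ee_rot": TCP orientation; "force": force on the tool from outside, world axes, zero at the start; "torque": the same for the moment, N m; "finger_gap": finger opening in m.
Only numpy, scipy, OpenCV 4.12 (cv2) and the standard library are available. Lean on these libraries where they do the work, as an engineer would, in place of code of your own. Each camera call takes 0.05 s, during which the arm holds its last target.

## Working session

There is one attempt and no reset: what is moved stays moved. The work goes in short steps, Python scripts to look and compute and a shell command to move; the robot and the scene stay as the last step left them, time stands still between calls to the robot, and variables do not carry over. Pictures are saved under pics/ and viewed, and the job is handed in when it is done.

```bash
ls; mkdir -p pics; cat > h.py <<'E'
import numpy as np, cv2
from rig import readout, imaging
def grab(n,tag):
    c=imaging.read_camera(n)
    np.savez(f'pics/{tag}.npz',**{k:np.array(v) for k,v in c.items()})
    cv2.imwrite(f'pics/{tag}.png',c['pixels'][:,:,::-1]); return c
def load(tag): return dict(np.load(f'pics/{tag}.npz',allow_pickle=True))
def f(c): return 240/np.tan(np.radians(float(c['fov_y']))/2)
def px(c,u,v,z=None):
    "pixel->world by depth, or on plane world z"
    T=c['cam_to_world']; F=f(c)
    d=np.array([(u-c['cx'])/F,-(v-c['cy'])/F,-1.])
    if z is None:
        D=c['z_map'][int(round(v)),int(round(u))]; return (T@np.r_[d*D,1])[:3]
    r=T[:3,:3]@d;o=T[:3,3]; return o+r*(z-o[2])/r[2]
def proj(c,p):
    q=np.linalg.inv(c['cam_to_world'])@np.r_[p,1]; F=f(c)
    return c['cx']+F*q[0]/-q[2], c['cy']-F*q[1]/-q[2]
def crop(tag,u0,v0,u1,v1,s,out):
    im=cv2.imread(f'pics/{tag}.png')[v0:v1,u0:u1]
    cv2.imwrite(f'pics/{out}.png',cv2.resize(im,None,fx=s,fy=s,interpolation=cv2.INTER_CUBIC))
E
python3 - <<'E'
from h import *
for n in('top','side'):
    c=grab(n,n+'0'); print(n,{k:c[k] for k in c if k not in('pixels','z_map')})
print(readout.state())
E
```

```text
pics
top {'fov_y': 43.39239267659276, 'cx': 319.5483184573725, 'cy': 235.32009006770693, 'cam_to_world': array([[-0.02538537,  0.98393172, -0.17673128,  0.28585613],
       [-0.99963809, -0.02655904, -0.00427822, -0.00337625],
       [-0.00890329,  0.17655872,  0.98424984,  1.42068227],
       [ 0.        ,  0.        ,  0.        ,  1.        ]])}
side {'fov_y': 43.51359381717279, 'cx': 320.54483747846615, 'cy': 238.8622340698857, 'cam_to_world': array([[-0.6912007 ,  0.52786894, -0.49355443, -0.22033641],
       [-0.72253825, -0.49211848,  0.48554904,  0.73428022],
       [ 0.013419  ,  0.69222379,  0.72155814,  1.16821272],
       [ 0.        ,  0.        ,  0.        ,  1.        ]])}
{'t': 0.1, 'joint_pos': array([ 1.13041384,  0.3328077 , -0.06474197,  1.46086799,  0.02157662,
        1.34989121, -0.08850299]), 'dq': array([ 0.00055272, -0.0012753 , -0.00187406, -0.0004102 ,  0.00072243,
       -0.00163003, -0.00084338]), 'tau': array([ 1.69525552e-03, -6.26741338e+01,  4.94202040e-02, -3.92434072e+01,
        1.62907457e-02,  6.85632127e-03, -4.44990826e-05]), 'tcp_pos': array([ 0.25348701, -0.57095073,  0.25559109]), 'ee_rot': array([ 0.59244461,  0.38566811,  0.59321162, -0.38518757]), 'force': array([0.78541232, 0.91204993, 0.27666841]), 'torque': array([ 0.03590713, -0.04258938, -0.00335723]), 'finger_gap': 0.08525478373359052}
```

View pics/top0.png

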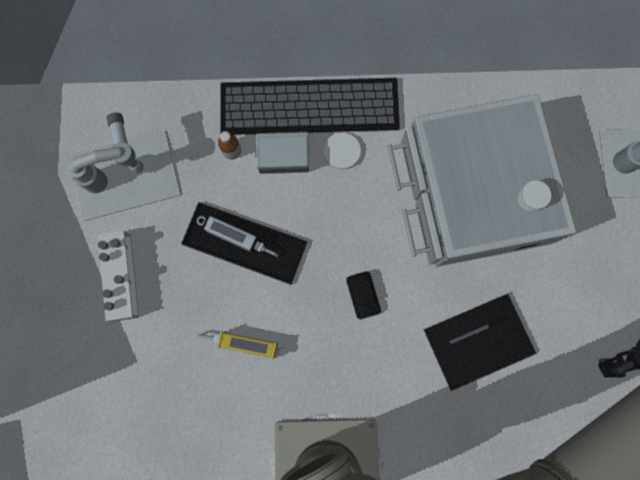

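View pics/side0.png

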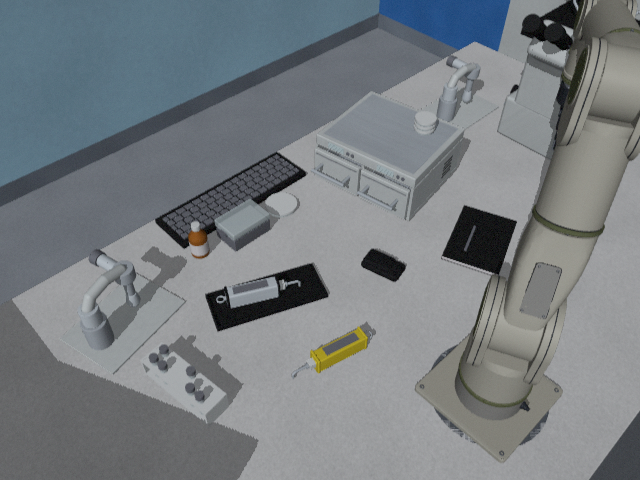

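The candidates are the aluminium gauge at top (230,234), lying in the black tray, and the yellow one at (248,345), lying on the bench. The aluminium case with black caps fits the description. The cabinet front faces image-left, so the right-hand handle is the lower one, at (415,230). I'll confirm both in an enlarged crop.

```bash
python3 - <<'E'
from h import *
crop('top0',170,190,320,295,5,'c1'); crop('top0',380,120,480,270,4,'c2')
c=load('top0')
for n,u,v in [('b',205,220),('case',230,234),('tray',200,245),('tray2',290,262),('handle',412,232),('handletop',400,165),('cabtop',480,180),('bench',330,330),('dish',344,150)]: print(n,px(c,u,v).round(4))
E
```

```text
b [0.5755 0.2679 0.0489]
case [0.5404 0.2093 0.0513]
tray [0.5242 0.2878 0.006 ]
tray2 [0.4769 0.074  0.0116]
handle [ 0.5423 -0.2179  0.004 ]
handletop [ 0.7096 -0.1978  0.0014]
cabtop [ 0.6228 -0.3453  0.164 ]
bench [ 0.3166 -0.0159 -0.003 ]
dish [ 0.7473 -0.062   0.0142]
```

View pics/c1.png

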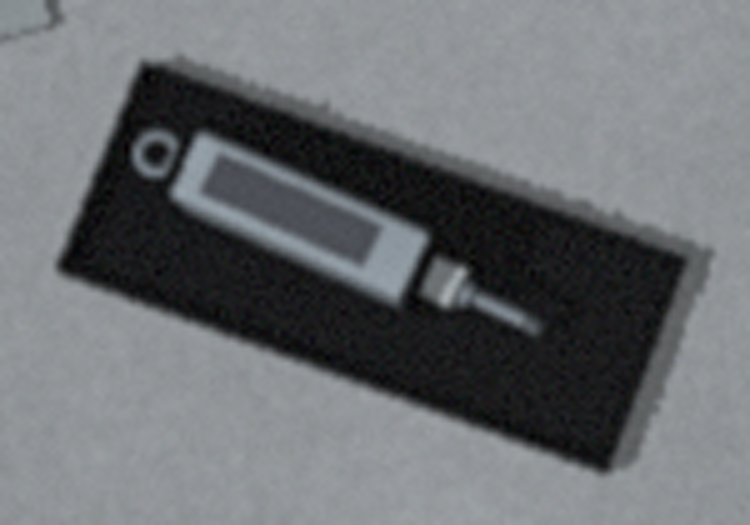

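View pics/c2.png

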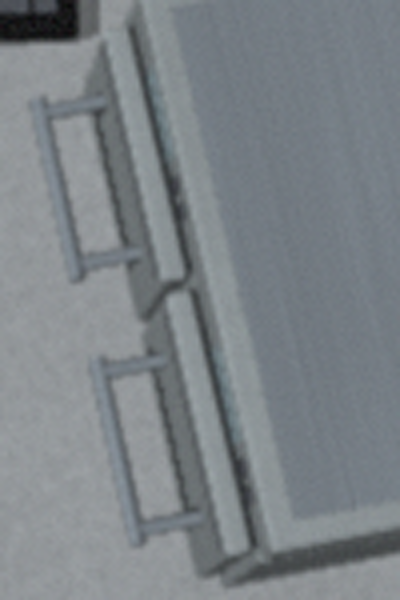

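```bash
cat >> h.py <<'E'
def cloud(c):
    v,u=np.mgrid[0:480,0:640]; F=f(c); D=c['z_map']
    P=np.stack([(u-c['cx'])/F*D,-(v-c['cy'])/F*D,-D],-1)
    return P@c['cam_to_world'][:3,:3].T+c['cam_to_world'][:3,3]
E
python3 - <<'E'
from h import *
for t in('top0','side0'):
    c=load(t);P=cloud(c)
    def rect(m,n):
        p=P[m]; r=cv2.minAreaRect((p[:,:2]*1000).astype(np.float32)); print(t,n,m.sum(),np.round(r[0],1),np.round(r[1],1),round(r[2],1),'z',np.median(p[:,2]).round(4))
    ok=c['z_map']>0
    reg=ok&(P[...,0]>.4)&(P[...,0]<.66)&(P[...,1]>.03)&(P[...,1]<.34)
    m=(reg&(P[...,2]>.035)&(P[...,2]<.06)).astype(np.uint8)
    n,l,s,ce=cv2.connectedComponentsWithStats(m); print([(x[:5],ce[i]) for i,x in enumerate(s[1:]) if x[4]>20])
    k=1+np.argmax(s[1:,4]); rect(l==k,'case')
    m=(ok&(P[...,0]>.4)&(P[...,2]>.15)&(P[...,2]<.168)&(P[...,1]<-.1)).astype(np.uint8)
    n,l,s,ce=cv2.connectedComponentsWithStats(m);k=1+np.argmax(s[1:,4]); rect(l==k,'cabtop')
    # bar points
    m=ok&(P[...,0]>.4)&(P[...,2]>.06)&(P[...,2]<.1)&(P[...,1]>-.26)&(P[...,1]<-.1)&(P[...,0]<.8)
    print(m.sum()); p=P[m]; print(p[:60:6].round(3))
c=load('top0')
a=px(c,404.2,209.5,.084);b=px(c,414,255.7,.084);print(a,b,(a+b)/2,np.linalg.norm(a-b),np.degrees(np.arctan2(*(a-b)[1::-1])))
tr=[px(c,170+u/5,190+v/5,.014) for u,v in((143,62),(688,258),(608,470),(60,268))]
print(np.round(tr,4),np.mean(tr,0),np.linalg.norm(tr[0]-tr[1]),np.linalg.norm(tr[1]-tr[2]),np.degrees(np.arctan2(*(tr[1]-tr[0])[1::-1])))
for u,v in((155,153),(540,327)): print(px(c,170+u/5,190+v/5,.03))
E
```

```text
[(array([202, 215,  62,  37, 875], dtype=int32), array([319.75365219, 239.51732322]))]
top0 case 875 [541.2 204.8] [156.7  35.3] 64.4 z 0.0486
top0 cabtop 17680 [ 637.1 -375.7] [321.3 284.7] 9.6 z 0.1623
1114
[[ 0.764 -0.219  0.095]
 [ 0.766 -0.225  0.07 ]
 [ 0.754 -0.198  0.091]
 [ 0.749 -0.2    0.091]
 [ 0.747 -0.201  0.084]
 [ 0.75  -0.199  0.061]
 [ 0.736 -0.201  0.095]
 [ 0.735 -0.166  0.086]
 [ 0.734 -0.202  0.087]
 [ 0.734 -0.168  0.081]]
[(array([224, 274,  63,  29, 830], dtype=int32), array([319.68120602, 239.36793814]))]
side0 case 830 [539.3 202.4] [150.6  42.4] 63.1 z 0.0493
side0 cabtop 6589 [ 636.3 -376.8] [324.4 291.5] 9.5 z 0.1635
1361
[[ 0.769 -0.246  0.099]
 [ 0.772 -0.248  0.09 ]
 [ 0.762 -0.251  0.09 ]
 [ 0.753 -0.199  0.098]
 [ 0.749 -0.203  0.095]
 [ 0.735 -0.206  0.098]
 [ 0.741 -0.203  0.092]
 [ 0.757 -0.199  0.081]
 [ 0.737 -0.203  0.091]
 [ 0.759 -0.201  0.075]]
[ 0.58011529 -0.19082799  0.084     ] [ 0.47391939 -0.20739444  0.084     ] [ 0.52701734 -0.19911122  0.084     ] 0.10748030914190737 8.866618691009343
[[0.6264 0.2905 0.014 ]
 [0.5241 0.0314 0.014 ]
 [0.4247 0.071  0.014 ]
 [0.5273 0.3289 0.014 ]] [0.52563064 0.18044135 0.014     ] 0.2786217603611916 0.10701864697552071 -111.5396210816296
[0.57834133 0.28108641 0.03      ]
[0.49066266 0.10064742 0.03      ]
```

```bash
cat >> h.py <<'E'
from scipy.spatial.transform import Rotation as R
def Rt(s=None):
    s=s or readout.state(); q=s['ee_rot']; return R.from_quat([q[1],q[2],q[3],q[0]]).as_matrix()
def go(target,jaw):
    "tool offset mm and spin deg to bring TCP to target with jaw axis (tool z) at world yaw jaw (mod 180)"
    s=readout.state();M=Rt(s); o=M.T@(np.array(target)-s['tcp_pos'])*1000
    y=np.degrees(np.arctan2(M[1,2],M[0,2])); d=(jaw-y+90)%180-90
    print('tcp',s['tcp_pos'].round(4),'t',round(s['t'],2),'gap',round(s['finger_gap'],4),'F',s['force'].round(2))
    print('axes\n',M.round(3),'jawyaw',round(y,2),'offset',o.round(1),'spin(+x down -> -yaw)',round(-d,2), 'q7',s['joint_pos'].round(2))
E
python3 - <<'E'
from h import *
c=load('top0')
w=[px(c,170+u/5,190+v/5,.049) for u,v in((222,155),(382,222),(365,265),(203,195))];print(np.round(w,4),np.mean(w,0))
for u,v in ((200,130),(430,228)): print(px(c,170+u/5,190+v/5,.049))
go([.544,.211,.25],-25.7)
E
```

```text
[[0.5725 0.246  0.049 ]
 [0.5389 0.1717 0.049 ]
 [0.5189 0.1796 0.049 ]
 [0.5539 0.2547 0.049 ]] [0.54605107 0.21301892 0.049     ]
[0.5847066  0.25632371 0.049     ]
[0.5354624  0.14950251 0.049     ]
tcp [ 0.2535 -0.571   0.2556] t 0.1 gap 0.0853 F [0.79 0.91 0.28]
axes
 [[-0.001  0.914  0.406]
 [ 0.001  0.406 -0.914]
 [-1.    -0.    -0.001]] jawyaw -66.06 offset [   6.3  582.8 -596.8] spin(+x down -> -yaw) -40.36 q7 [ 1.13  0.33 -0.06  1.46  0.02  1.35 -0.09]
```

```bash
python3 -m creep '{"offset":[[0,34,-35],[0,68,-70],[0,102,-105],[0,136,-140],[0,170,-175],[0,204,-210],[0,238,-245],[0,272,-280],[0,306,-315],[0,340,-350],[0,374,-385],[0,408,-420]],"spin":[-4,-8,-12,-16,-20,-24,-28,-32,-36,-40,-40.4,-40.4]}' 90 40
python3 - <<'E'
from h import *
go([.545,.212,.15],-25.7)
E
```

```text
t: 1.3
tcp_pos: [0.4562, -0.0199, 0.2563]
ee_rot: [0.69, 0.157, 0.689, -0.157]
force: [1.0, 0.1, -0.4]
finger_gap: 0.0552
tcp [ 0.4562 -0.0199  0.2563] t 1.3 gap 0.0552 F [ 0.96  0.08 -0.39]
axes
 [[ 0.     0.433  0.901]
 [-0.001  0.901 -0.433]
 [-1.    -0.     0.   ]] jawyaw -25.65 offset [106.2 247.6 -20.4] spin(+x down -> -yaw) 0.05 q7 [ 0.6  -0.01 -0.64  1.85 -0.01  1.3  -0.49]
```

```bash
python3 -m creep '{"offset":[[10,45,-4],[22,90,-8],[36,135,-12],[52,178,-15],[70,216,-18],[88,240,-20],[106,247.5,-20.5],[106,247.5,-20.5],[106,247.5,-20.5]],"spin":[0,0,0,0,0,0,0,0,0]}'
python3 - <<'E'
from h import *
go([.545,.212,.040],-25.7)
grab('top','top1');grab('side','side1')
crop('top1',150,150,350,300,4,'c3');crop('side1',170,200,350,335,4,'c4')
E
```

```text
t: 2.2
tcp_pos: [0.5447, 0.2088, 0.1502]
ee_rot: [0.689, 0.157, 0.69, -0.158]
force: [0.4, 0.3, 0.8]
finger_gap: 0.0554
tcp [0.5447 0.2088 0.1502] t 2.2 gap 0.0554 F [0.44 0.29 0.83]
axes
 [[-0.001  0.434  0.901]
 [-0.001  0.901 -0.434]
 [-1.    -0.001 -0.   ]] jawyaw -25.72 offset [110.2   3.2  -1.1] spin(+x down -> -yaw) -0.02 q7 [ 0.17  0.43 -0.77  1.67  0.32  1.17 -1.13]
```

View pics/c3.png

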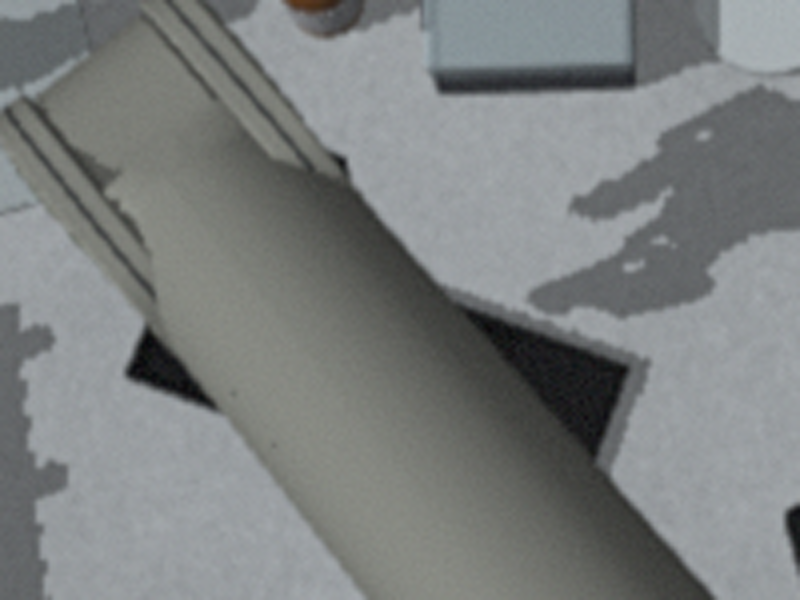

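View pics/c4.png

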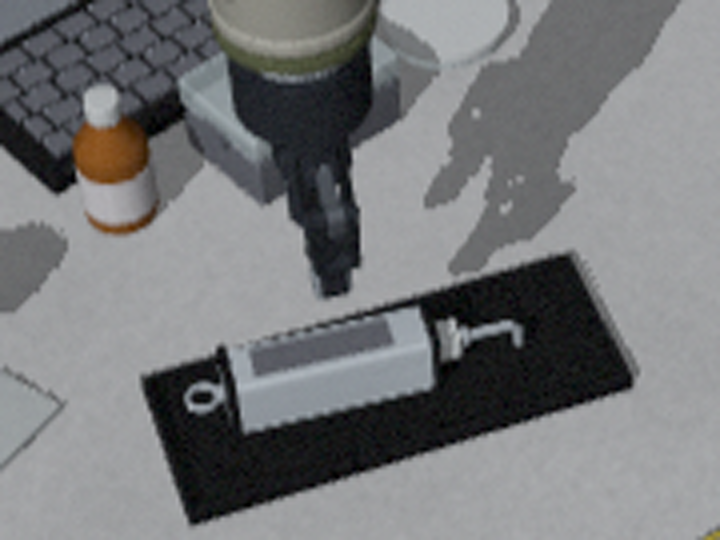

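The crop shows the aluminium gauge with black end caps at crop (335,365). The gripper is above it and lined up. I'll descend now.

```bash
python3 -m creep '{"offset":[[20,1,0],[45,2,0],[70,3,-1],[90,3,-1],[102,3,-1],[110,3,-1],[110,3,-1],[110,3,-1]],"spin":[0,0,0,0,0,0,0,0]}'
python3 - <<'E'
from h import *
go([.545,.212,.040],-25.7)
grab('side','side2')
crop('side2',190,210,340,330,5,'c5')
E
```

```text
t: 3.1
tcp_pos: [0.5458, 0.2133, 0.0413]
ee_rot: [0.69, 0.157, 0.689, -0.157]
force: [0.1, 0.2, 0.2]
finger_gap: 0.0553
tcp [0.5458 0.2133 0.0413] t 3.1 gap 0.0553 F [0.14 0.19 0.22]
axes
 [[ 0.001  0.433  0.901]
 [ 0.     0.901 -0.433]
 [-1.     0.001  0.001]] jawyaw -25.68 offset [ 1.3 -1.5 -0.2] spin(+x down -> -yaw) 0.02 q7 [ 0.11  0.57 -0.71  1.75  0.43  0.99 -1.21]
```

View pics/c5.png

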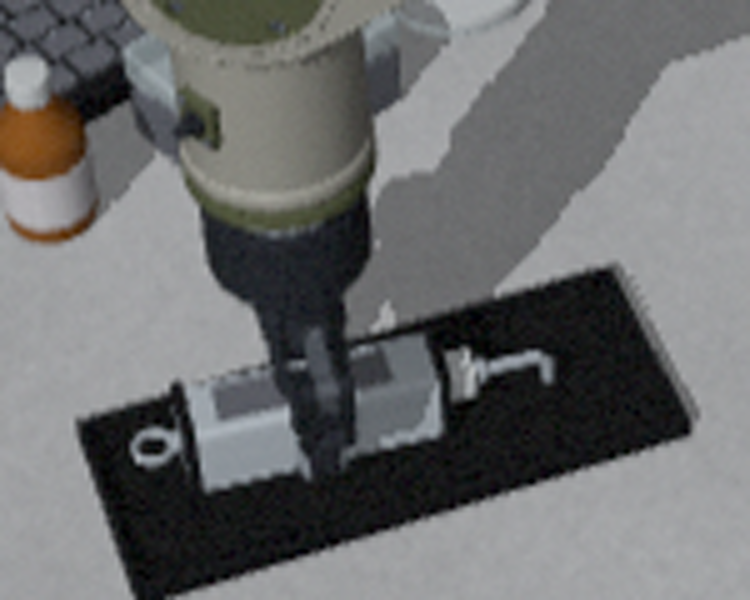

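The fingers straddle the case at its middle, crop (325,440). Next I close the gripper.

```bash
python3 -m creep '{"offset":[[0,0,0],[0,0,0],[0,0,0],[0,0,0],[0,0,0],[0,0,0],[0,0,0]],"spin":[0,0,0,0,0,0,0]}' 255 60
python3 - <<'E'
from h import *
go([.545,.212,.040],-25.7)
E
```

```text
t: 3.85
tcp_pos: [0.5459, 0.2134, 0.0413]
ee_rot: [0.69, 0.157, 0.689, -0.157]
force: [-1.0, -0.5, 6.6]
finger_gap: 0.033
tcp [0.5459 0.2134 0.0413] t 3.85 gap 0.033 F [-1.03 -0.47  6.65]
axes
 [[ 0.002  0.433  0.901]
 [ 0.     0.901 -0.433]
 [-1.     0.001  0.001]] jawyaw -25.67 offset [ 1.3 -1.7 -0.2] spin(+x down -> -yaw) 0.03 q7 [ 0.11  0.57 -0.71  1.75  0.43  0.99 -1.21]
```

```bash
python3 -m creep '{"offset":[[-5,0,0],[-15,0,0],[-35,0,0],[-60,0,0],[-85,0,0],[-105,0,0],[-115,0,0],[-115,0,0],[-115,0,0]],"spin":[0,0,0,0,0,0,0,0,0]}'
python3 - <<'E'
from h import *
go([.512,-.10,.155],9.4)
grab('side','side3')
crop('side3',190,170,340,290,5,'c6')
E
```

```text
t: 4.75
tcp_pos: [0.5448, 0.2129, 0.1545]
ee_rot: [0.689, 0.157, 0.69, -0.157]
force: [-0.2, -0.5, -3.2]
finger_gap: 0.0334
tcp [0.5448 0.2129 0.1545] t 4.75 gap 0.0334 F [-0.25 -0.49 -3.19]
axes
 [[-0.001  0.433  0.901]
 [-0.001  0.901 -0.433]
 [-1.    -0.001 -0.   ]] jawyaw -25.66 offset [-2.000e-01 -2.963e+02  1.059e+02] spin(+x down -> -yaw) -35.06 q7 [ 0.17  0.43 -0.77  1.66  0.32  1.18 -1.13]
```

View pics/c6.png

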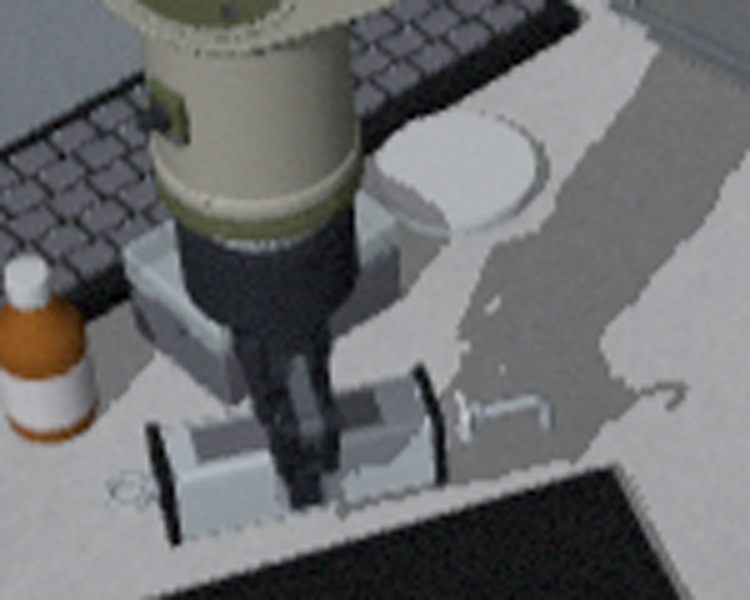

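```bash
python3 -m creep '{"offset":[[0,-10,3],[0,-32,8],[0,-60,15],[0,-90,23],[0,-120,31],[0,-150,39],[0,-180,47],[0,-206,54],[0,-224,58],[0,-230,59.5],[0,-230,59.5],[0,-230,59.5]],"spin":[-2,-6,-10,-14,-18,-22,-26,-30,-33,-35,-35,-35]}'
python3 - <<'E'
from h import *
go([.4987,-.0203,.155],9.4)
grab('side','side4');grab('top','top4')
crop('side4',270,150,450,285,4,'c7');crop('top4',300,170,460,290,5,'c8')
E
```

```text
t: 6.0
tcp_pos: [0.4989, -0.0194, 0.1547]
ee_rot: [0.704, -0.057, 0.705, 0.057]
force: [-0.0, -0.7, -2.9]
finger_gap: 0.0332
tcp [ 0.4989 -0.0194  0.1547] t 6.0 gap 0.0332 F [-0.01 -0.75 -2.9 ]
axes
 [[-0.001 -0.161  0.987]
 [ 0.001  0.987  0.161]
 [-1.     0.001 -0.001]] jawyaw 9.29 offset [-0.3 -0.9 -0.4] spin(+x down -> -yaw) -0.11 q7 [ 0.71  0.24 -0.84  1.88  0.2   1.11 -0.04]
```

View pics/c7.png

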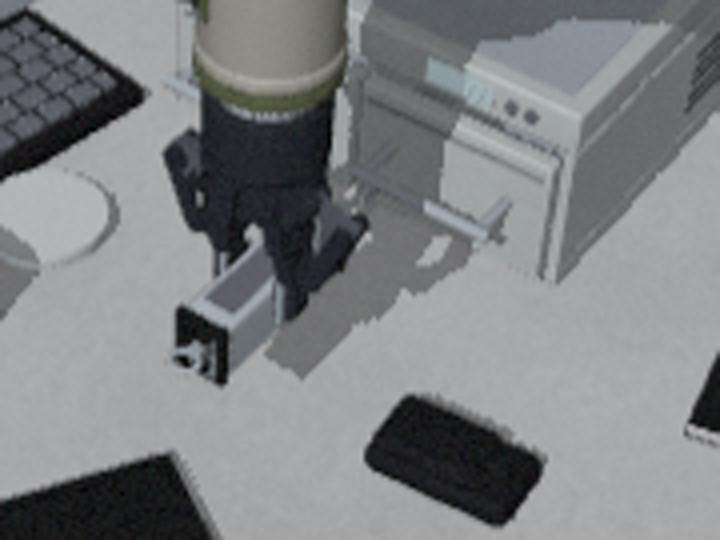

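View pics/c8.png

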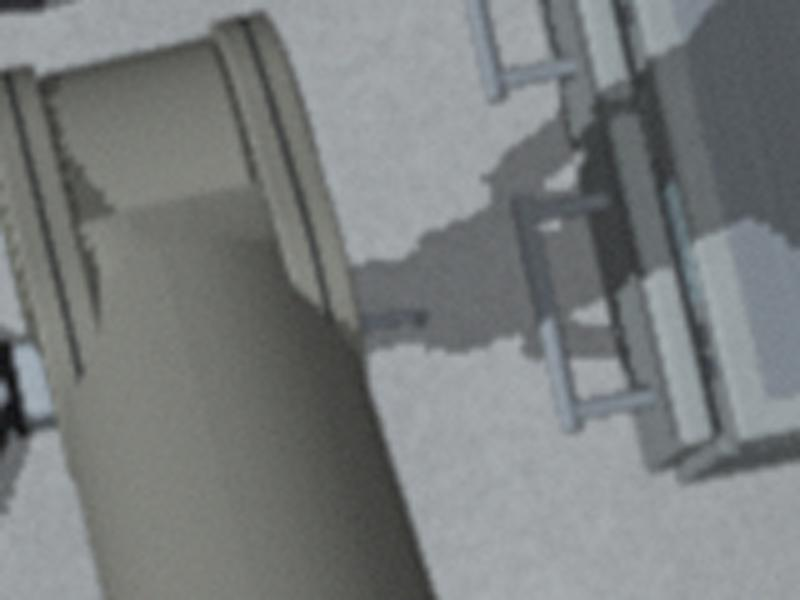

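```bash
python3 - <<'E'
from h import *
c=load('top4'); h=px(c,300+427/5,170+319/5,.144); h2=px(c,300+370/5,170+324/5,.144)
s=.161;xd=np.array([.161,-.987]);t=np.array([.4989,-.0194])
print(h,h2,(h[:2]-t)@xd,(h[:2]-t)@[.987,.161])
a=px(c,300+517/5,170+197/5,.084);b=px(c,300+572/5,170+430/5,.084);m=(a+b)/2;print(a,b,m,np.linalg.norm(a-b),np.degrees(np.arctan2(*(a-b)[1::-1])))
r=m[:2];print('tip rel bar x,y',(h[:2]-r)@xd,(h[:2]-r)@[.987,.161])
s_=load('side4')
# bar ends seen by side camera
print(px(s_,270+487/4,150+237/4,.082), px(s_,270+350/4,150+170/4,.082))
print('case edge top',px(s_,270+176/4,150+307/4,.1624),px(s_,270+228/4,150+328/4,.1624))
E
```

```text
[ 0.51459545 -0.13939377  0.144     ] [ 0.51307404 -0.11483062  0.144     ] 0.1209608227130523 -0.0038275911891016714
[ 0.58039663 -0.18902972  0.084     ] [ 0.47321935 -0.20825083  0.084     ] [ 0.52680799 -0.19864027  0.084     ] 0.10888719096852656 10.16731001363605
tip rel bar x,y -0.06044251468781948 -0.002515093562193735
[ 0.47284405 -0.20853646  0.082     ] [ 0.58008205 -0.1900268   0.082     ]
case edge top [0.50686246 0.04134705 0.1624    ] [0.4734392  0.03097224 0.1624    ]
```

```bash
python3 -m creep '{"offset":[[0,-5,0],[0,-15,0],[0,-30,0],[0,-45,0],[0,-60,0],[0,-72,0],[0,-80,0],[0,-83,0],[0,-83,0],[0,-83,0]],"spin":[0,0,0,0,0,0,0,0,0,0]}'
python3 - <<'E'
from h import *
s=load('side4');P=cloud(s)
q=P[150:285,270:370]; xd=np.array([.161,-.987]);r=(q[...,:2]-[.4989,-.0194]);al=r@xd;la=r@[.987,.161]
m=(s['z_map'][150:285,270:370]>0)&(al>-.06)&(al<-.02)&(abs(la)<.012)&(q[...,2]>.14)&(q[...,2]<.18)
print('top z',m.sum(),np.median(q[m][:,2]), np.polyfit(al[m],q[m][:,2],1))
go([.4987,-.0203,.155],9.4)
grab('side','side5');c=grab('top','top5')
crop('side5',300,120,480,255,4,'c7');crop('top5',340,170,480,275,5,'c8')
E
```

```text
t: 7.1
tcp_pos: [0.5127, -0.1011, 0.1553]
ee_rot: [0.705, -0.058, 0.705, 0.058]
force: [-0.7, 0.2, -3.2]
finger_gap: 0.0334
top z 132 0.1640317975428125 [0.15174629 0.1693667 ]
tcp [ 0.5127 -0.1011  0.1553] t 7.1 gap 0.0334 F [-0.71  0.19 -3.25]
axes
 [[ 0.    -0.163  0.987]
 [ 0.     0.987  0.163]
 [-1.     0.     0.   ]] jawyaw 9.38 offset [ 0.4 82.  -0.6] spin(+x down -> -yaw) -0.02 q7 [ 0.8   0.28 -0.78  1.82  0.22  1.13  0.1 ]
```

View pics/c7.png

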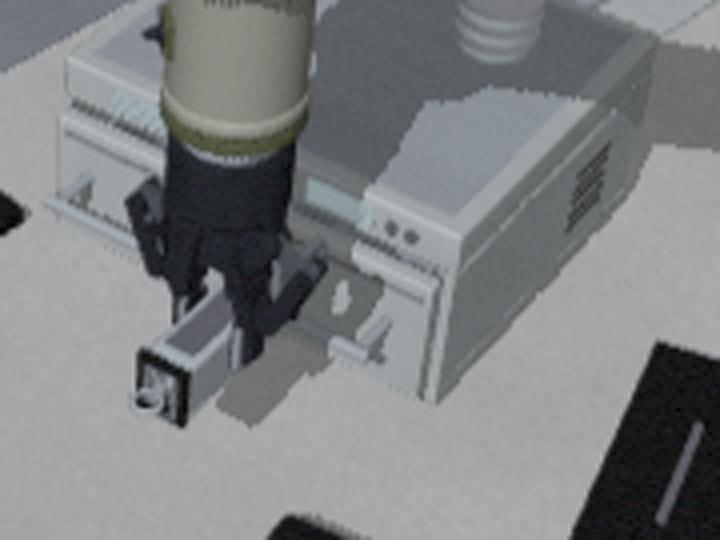

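View pics/c8.png

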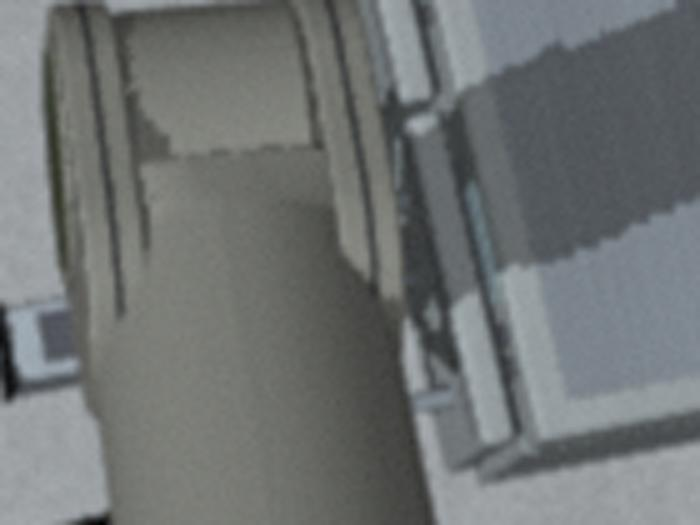

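```bash
python3 - <<'E'
from h import *
for tag,t,yaw in(('side3',[.5448,.2129],-115.67),('side4',[.4989,-.0194],-80.7),('side5',[.5127,-.1011],-80.6),('top5',[.5127,-.1011],-80.6)):
    s=load(tag);q=cloud(s);xd=np.array([np.cos(np.radians(yaw)),np.sin(np.radians(yaw))]);yd=np.array([-xd[1],xd[0]])
    r=q[...,:2]-t;al=r@xd;la=r@yd
    for a in range(-90,125,10):
        m=(s['z_map']>0)&(al>a/1e3)&(al<a/1e3+.01)&(abs(la)<.010)&(q[...,2]>.11)&(q[...,2]<.175)
        if m.sum()>2: print(tag,a,m.sum(),np.percentile(q[m][:,2],[20,50,80]).round(4))
E
```

```text
side3 -90 9 [0.1424 0.1441 0.1455]
side3 -80 13 [0.1423 0.144  0.1453]
side3 -70 30 [0.1443 0.1462 0.1572]
side3 -60 30 [0.1625 0.1651 0.1665]
side3 -50 31 [0.1612 0.1628 0.1648]
side3 -40 31 [0.1615 0.1636 0.1662]
side3 -30 23 [0.1627 0.1637 0.1656]
side3 -20 29 [0.162  0.1632 0.1652]
side3 20 19 [0.1621 0.1635 0.165 ]
side3 30 29 [0.1629 0.1644 0.1663]
side3 40 26 [0.1625 0.1643 0.1654]
side3 50 27 [0.1615 0.1634 0.1655]
side3 60 27 [0.1619 0.1642 0.1669]
side3 70 37 [0.1439 0.1502 0.1524]
side3 80 23 [0.142  0.1466 0.1499]
side3 90 9 [0.143  0.1463 0.1489]
side3 100 13 [0.144  0.1463 0.1479]
side3 110 13 [0.1353 0.143  0.1465]
side3 120 11 [0.1286 0.1335 0.1392]
side4 -90 10 [0.1443 0.146  0.148 ]
side4 -80 15 [0.1446 0.1469 0.1474]
side4 -70 67 [0.1372 0.15   0.1612]
side4 -60 36 [0.1457 0.1626 0.1655]
side4 -50 26 [0.1631 0.164  0.1653]
side4 -40 24 [0.163  0.1643 0.1663]
side4 -30 28 [0.1619 0.1645 0.1673]
side4 -20 23 [0.1624 0.1642 0.1656]
side4 -10 23 [0.1626 0.1649 0.1659]
side4 0 17 [0.1628 0.1644 0.1675]
side4 10 3 [0.1652 0.1656 0.1661]
side4 80 4 [0.1455 0.1485 0.151 ]

[... 247 characters left out ...]
side5 -60 33 [0.1522 0.1633 0.1665]
side5 -50 26 [0.1635 0.1654 0.1678]
side5 -40 21 [0.1639 0.1654 0.1664]
side5 -30 24 [0.1634 0.1649 0.1668]
side5 -20 21 [0.1631 0.1644 0.1665]
side5 -10 25 [0.1637 0.1648 0.1664]
side5 0 20 [0.1628 0.1649 0.1679]
side5 10 5 [0.1633 0.1643 0.1679]
side5 50 6 [0.1616 0.164  0.1668]
side5 90 3 [0.1491 0.1496 0.1499]
side5 100 6 [0.1449 0.1467 0.1477]
side5 110 12 [0.1346 0.1401 0.1431]
top5 -90 18 [0.1421 0.1446 0.1465]
top5 -80 20 [0.1411 0.1446 0.1457]
top5 -70 40 [0.1427 0.1503 0.165 ]
top5 -60 43 [0.1617 0.1636 0.1659]
top5 -50 43 [0.1608 0.1627 0.1649]
top5 -40 43 [0.1613 0.1628 0.1652]
top5 110 4 [0.1381 0.143  0.146 ]
top5 120 3 [0.1348 0.1353 0.1367]
```

```bash
python3 -m creep '{"offset":[[4,0,0],[12,0,0],[20,0,0],[28,0,0],[35,0,0],[41,0,0],[46,0,0],[50,0,0],[50,0,0],[50,0,0],[50,0,0]],"spin":[0,0,0,0,0,0,0,0,0,0,0]}'
python3 - <<'E'
from h import *
go([.5127,-.1011,.105],9.4)
grab('side','side6');c=grab('top','top6')
crop('side6',300,120,480,255,4,'c7');crop('top6',340,170,480,275,5,'c8')
E
```

```text
t: 8.3
tcp_pos: [0.5129, -0.1017, 0.1056]
ee_rot: [0.705, -0.058, 0.705, 0.057]
force: [0.2, -0.2, -2.4]
finger_gap: 0.0335
tcp [ 0.5129 -0.1017  0.1056] t 8.3 gap 0.0335 F [ 0.25 -0.22 -2.42]
axes
 [[ 0.001 -0.162  0.987]
 [-0.     0.987  0.162]
 [-1.    -0.     0.   ]] jawyaw 9.34 offset [ 0.6  0.7 -0.1] spin(+x down -> -yaw) -0.06 q7 [ 0.77  0.35 -0.76  1.87  0.28  1.03  0.06]
```

View pics/c7.png

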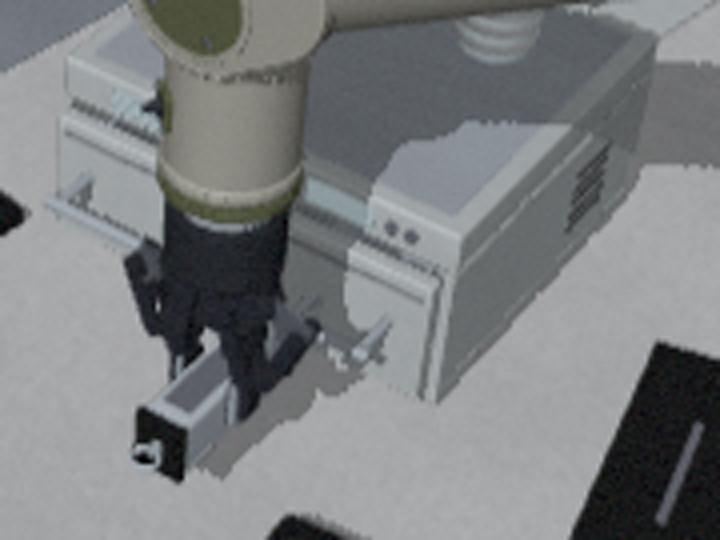

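View pics/c8.png

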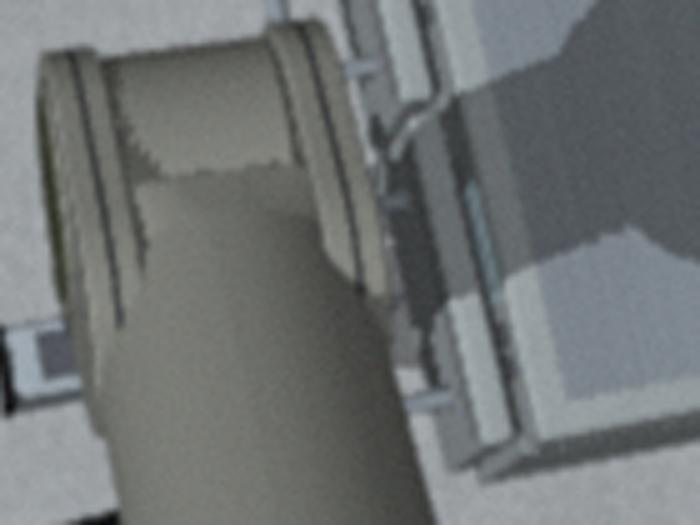

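```bash
cat > fr.py <<'E'
from h import *
s=readout.state();F=s['force'];t=s['tcp_pos'];xd=np.array([.163,-.987])
print('t',round(s['t'],2),'tcp rel bar along',round(float((t[:2]-[.527,-.1988])@xd)*1000,1),'z',t[2].round(4),'F along x into cab',round(float(F[:2]@xd),2),'Fz',F[2].round(2),'M',s['torque'].round(2))
E
for i in 1 2 3 4; do python3 -m creep '{"offset":[[0,0,0]],"spin":[0]}' >/dev/null; python3 fr.py; done
python3 -m creep '{"offset":[[0,2,0],[0,4,0],[0,6,0],[0,8,0],[0,10,0],[0,12,0],[0,14,0],[0,16,0],[0,18,0],[0,20,0],[0,20,0],[0,20,0]],"spin":[0,0,0,0,0,0,0,0,0,0,0,0]}' >/dev/null; python3 fr.py
for i in 1 2 3 ; do python3 -m creep '{"offset":[[0,0,0]],"spin":[0]}' >/dev/null; python3 fr.py; done
```

```text
t 8.5 tcp rel bar along -98.1 z 0.1055 F along x into cab -0.16 Fz -3.53 M [ 0.11  0.07 -0.03]
t 8.6 tcp rel bar along -98.1 z 0.1054 F along x into cab -0.58 Fz -2.49 M [ 0.01 -0.02  0.05]
t 8.7 tcp rel bar along -98.1 z 0.1054 F along x into cab 0.37 Fz -3.33 M [ 0.    0.   -0.03]
t 8.8 tcp rel bar along -98.2 z 0.1053 F along x into cab -0.05 Fz -3.4 M [ 0.06 -0.03  0.02]
t 10.0 tcp rel bar along -118.1 z 0.1053 F along x into cab 0.98 Fz -2.91 M [-0.16 -0.05 -0.  ]
t 10.1 tcp rel bar along -118.0 z 0.1053 F along x into cab 1.36 Fz -2.85 M [-0.16 -0.06  0.03]
t 10.2 tcp rel bar along -118.0 z 0.1053 F along x into cab 1.05 Fz -2.31 M [-0.14 -0.1  -0.05]
t 10.3 tcp rel bar along -118.1 z 0.1053 F along x into cab 0.63 Fz -3.24 M [-0.12 -0.11  0.01]
```

```bash
python3 -m creep '{"offset":[[0,2,0],[0,4,0],[0,6,0],[0,8,0],[0,10,0],[0,12,0],[0,14,0],[0,16,0],[0,18,0],[0,20,0],[0,20,0],[0,20,0]],"spin":[0,0,0,0,0,0,0,0,0,0,0,0]}' >/dev/null; python3 fr.py
for i in 1 2 3 4 5 ; do python3 -m creep '{"offset":[[0,0,0]],"spin":[0]}' >/dev/null; python3 fr.py; done
python3 - <<'E'
from h import *
grab('side','side7');c=grab('top','top7')
crop('side7',300,120,480,255,4,'c7');crop('top7',320,170,460,275,5,'c8')
E
```

```text
t 11.5 tcp rel bar along -138.1 z 0.1053 F along x into cab 3.14 Fz -2.61 M [-0.64 -0.23  0.03]
t 11.6 tcp rel bar along -138.0 z 0.1053 F along x into cab 4.32 Fz -3.14 M [-0.61 -0.2   0.1 ]
t 11.7 tcp rel bar along -138.0 z 0.1053 F along x into cab 2.53 Fz -3.73 M [-0.61 -0.27  0.05]
t 11.8 tcp rel bar along -138.1 z 0.1053 F along x into cab 3.43 Fz -3.82 M [-0.63 -0.22  0.04]
t 11.9 tcp rel bar along -138.1 z 0.1053 F along x into cab 2.55 Fz -3.2 M [-0.69 -0.24  0.06]
t 12.0 tcp rel bar along -138.1 z 0.1053 F along x into cab 3.75 Fz -3.84 M [-0.61 -0.27  0.03]
```

View pics/c7.png

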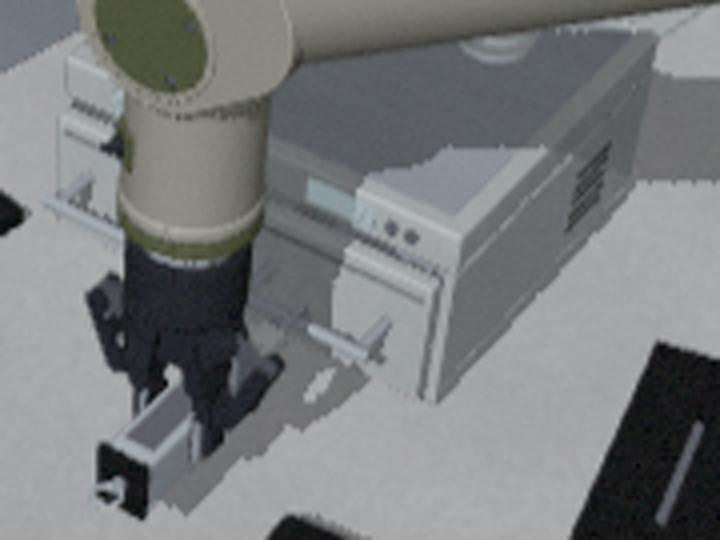

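View pics/c8.png

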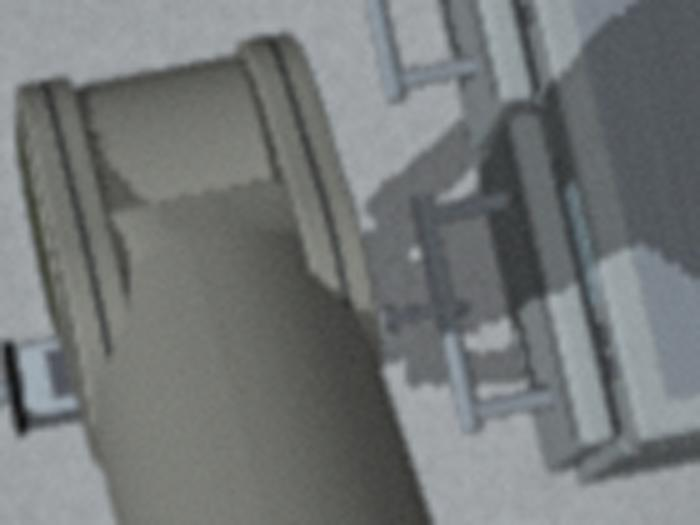

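```bash
python3 -m creep '{"offset":[[0,2,0],[0,4,0],[0,6,0],[0,8,0],[0,10,0],[0,11.5,0],[0,12.5,0],[0,12.5,0],[0,12.5,0],[0,12.5,0],[0,12.5,0],[0,12.5,0]],"spin":[0,0,0,0,0,0,0,0,0,0,0,0]}' >/dev/null; python3 fr.py
for i in 1 2 3 4 5 6 ; do python3 -m creep '{"offset":[[0,0,0]],"spin":[0]}' >/dev/null; python3 fr.py; done
python3 - <<'E'
from h import *
grab('side','side8');c=grab('top','top8')
crop('side8',300,120,480,255,4,'c7');crop('top8',360,190,440,250,9,'c8')
E
```

```text
t 13.3 tcp rel bar along -150.6 z 0.1053 F along x into cab 4.43 Fz -2.97 M [-0.98 -0.28  0.03]
t 13.4 tcp rel bar along -150.6 z 0.1053 F along x into cab 4.71 Fz -2.42 M [-0.88 -0.29  0.04]
t 13.5 tcp rel bar along -150.6 z 0.1053 F along x into cab 4.81 Fz -3.18 M [-0.94 -0.31  0.12]
t 13.6 tcp rel bar along -150.7 z 0.1053 F along x into cab 4.78 Fz -3.98 M [-0.94 -0.26  0.05]
t 13.7 tcp rel bar along -150.6 z 0.1053 F along x into cab 5.03 Fz -2.6 M [-0.94 -0.26  0.07]
t 13.8 tcp rel bar along -150.7 z 0.1053 F along x into cab 5.24 Fz -3.34 M [-0.97 -0.32  0.06]
t 13.9 tcp rel bar along -150.7 z 0.1053 F along x into cab 4.57 Fz -2.73 M [-0.94 -0.26  0.07]
```

View pics/c8.png

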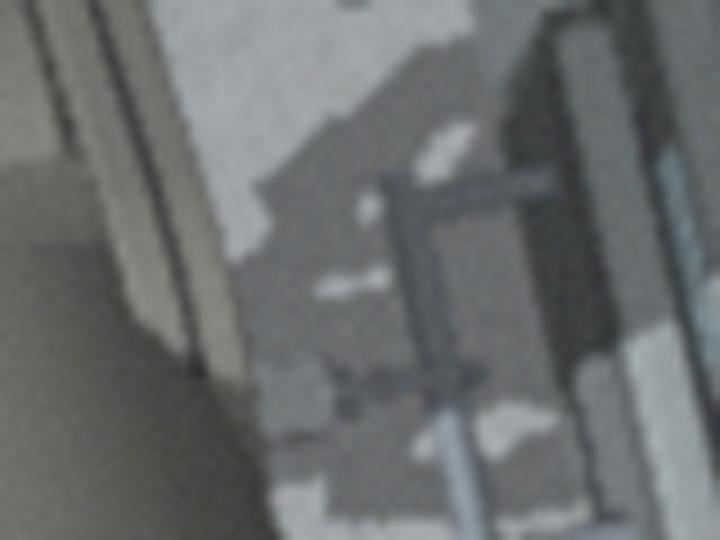

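View pics/c7.png

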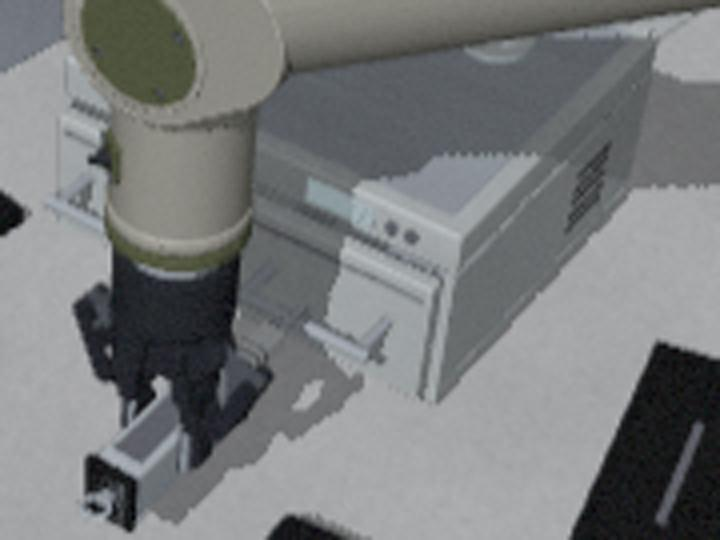

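```bash
python3 -m creep '{"offset":[[0,0,0],[0,0,0],[0,0,0],[0,0,0],[0,0,0],[0,0,0],[0,0,0],[0,0,0],[0,0,0],[0,0,0]],"spin":[0,0,0,0,0,0,0,0,0,0]}' >/dev/null; python3 fr.py
python3 -m creep '{"offset":[[0,-2,0],[0,-4,0],[0,-7,0],[0,-10,0],[0,-13,0],[0,-16,0],[0,-19,0],[0,-22,0],[0,-25,0],[0,-28,0],[0,-30,0],[0,-30,0]],"spin":[0,0,0,0,0,0,0,0,0,0,0,0]}' >/dev/null; python3 fr.py
python3 -m creep '{"offset":[[0,-2,0],[0,-4,0],[0,-6,0],[0,-8,0],[0,-10,0],[0,-12,0],[0,-14,0],[0,-16,0],[0,-18,0],[0,-20,0],[0,-22,0],[0,-22,0]],"spin":[0,0,0,0,0,0,0,0,0,0,0,0]}' >/dev/null; python3 fr.py
for i in 1 2 3 4 ; do python3 -m creep '{"offset":[[0,0,0]],"spin":[0]}' >/dev/null; python3 fr.py; done
```

```text
t 15.0 tcp rel bar along -150.7 z 0.1053 F along x into cab 5.51 Fz -3.8 M [-0.94 -0.23  0.07]
t 16.2 tcp rel bar along -120.5 z 0.1053 F along x into cab 1.45 Fz -2.81 M [-0.26 -0.08  0.03]
t 17.4 tcp rel bar along -98.3 z 0.1053 F along x into cab 0.11 Fz -3.33 M [-0.02 -0.03 -0.05]
t 17.5 tcp rel bar along -98.6 z 0.1053 F along x into cab 0.11 Fz -3.06 M [0.05 0.02 0.02]
t 17.6 tcp rel bar along -98.8 z 0.1053 F along x into cab -1.12 Fz -2.38 M [ 0.01  0.01 -0.01]
t 17.7 tcp rel bar along -98.8 z 0.1053 F along x into cab -0.33 Fz -2.93 M [ 0.07 -0.04  0.02]
t 17.8 tcp rel bar along -98.7 z 0.1054 F along x into cab -0.44 Fz -3.33 M [-0.02  0.07 -0.  ]
```

```bash
python3 -m creep '{"offset":[[-2,0,0],[-6,0,0],[-12,0,0],[-19,0,0],[-26,0,0],[-33,0,0],[-40,0,0],[-47,0,0],[-53,0,0],[-57,0,0],[-60,0,0],[-60,0,0]],"spin":[0,0,0,0,0,0,0,0,0,0,0,0]}' ; python3 fr.py
python3 -m creep '{"offset":[[0,4,0],[0,12,0],[0,24,0],[0,36,0],[0,50,0],[0,64,0],[0,76,0],[0,84,0],[0,90,0],[0,90,0],[0,90,0]],"spin":[0,0,0,0,0,0,0,0,0,0,0]}' ; python3 fr.py
python3 - <<'E'
from h import *
go([.5458,.2133,.165],-25.7)
grab('side','side9');c=grab('top','top9')
crop('side9',270,120,470,270,4,'c7');crop('top9',300,160,460,280,5,'c8')
E
```

```text
t: 19.0
tcp_pos: [0.5128, -0.1012, 0.1656]
ee_rot: [0.705, -0.058, 0.705, 0.057]
force: [-0.2, 0.0, -2.2]
finger_gap: 0.0331
t 19.0 tcp rel bar along -98.6 z 0.1656 F along x into cab -0.04 Fz -2.24 M [ 0.06 -0.03  0.03]
t: 20.1
tcp_pos: [0.4981, -0.0128, 0.1653]
ee_rot: [0.705, -0.058, 0.705, 0.057]
force: [0.6, -0.3, -2.4]
finger_gap: 0.0334
t 20.1 tcp rel bar along -188.3 z 0.1653 F along x into cab 0.38 Fz -2.42 M [-0.01  0.05  0.05]
tcp [ 0.4981 -0.0128  0.1653] t 20.1 gap 0.0334 F [ 0.6  -0.28 -2.42]
axes
 [[ 0.    -0.162  0.987]
 [-0.     0.987  0.162]
 [-1.    -0.     0.   ]] jawyaw 9.32 offset [2.000e-01 2.154e+02 8.370e+01] spin(+x down -> -yaw) 35.02 q7 [ 0.7   0.22 -0.85  1.87  0.18  1.13 -0.04]
```

View pics/c8.png

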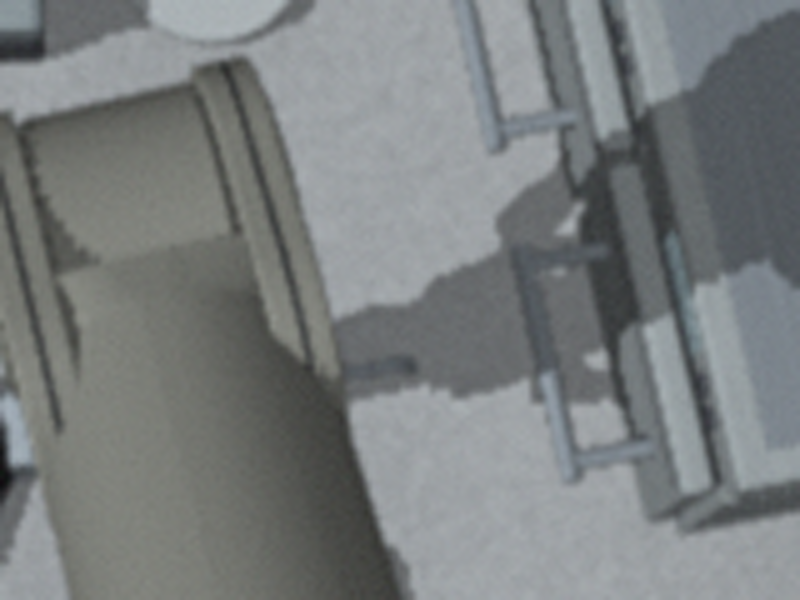

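View pics/c7.png

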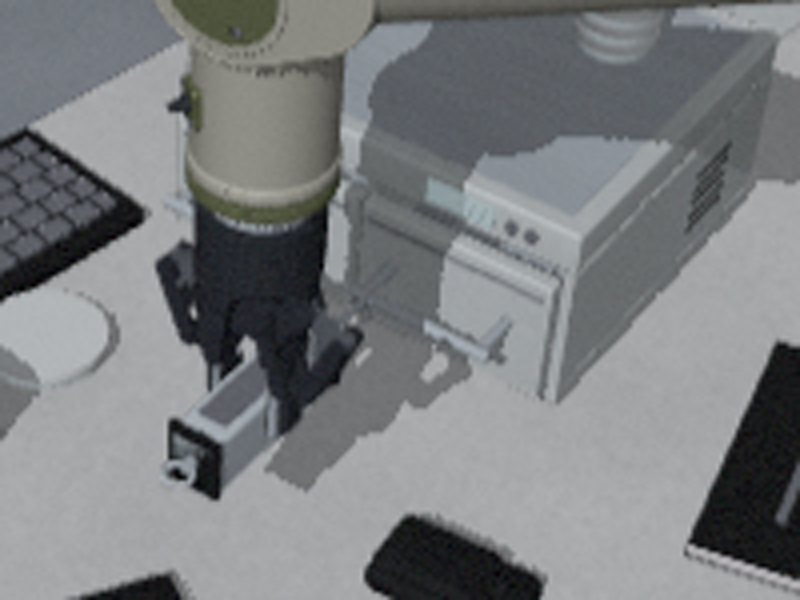

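The hook is clear at crop (410,365), and the handle sits at the same pixels as before, so the drawer is shut. Now I return to the tray.

```bash
python3 -m creep '{"offset":[[0,9,4],[0,28,11],[0,54,21],[0,84,33],[0,114,44],[0,144,56],[0,170,66],[0,192,75],[0,207,80],[0,214,83],[0,215,83.5],[0,215,83.5]],"spin":[2,6,10,14,18,22,26,30,33,35,35,35]}' 
python3 - <<'E'
from h import *
go([.5458,.2133,.055],-25.7)
grab('side','side10')
E
```

```text
t: 21.4
tcp_pos: [0.5457, 0.2127, 0.1651]
ee_rot: [0.689, 0.157, 0.69, -0.157]
force: [0.1, -1.4, -3.4]
finger_gap: 0.0331
tcp [0.5457 0.2127 0.1651] t 21.4 gap 0.0331 F [ 0.06 -1.42 -3.4 ]
axes
 [[-0.     0.432  0.902]
 [-0.     0.902 -0.432]
 [-1.    -0.    -0.   ]] jawyaw -25.62 offset [ 1.101e+02  6.000e-01 -1.000e-01] spin(+x down -> -yaw) 0.08 q7 [ 0.18  0.43 -0.79  1.65  0.32  1.2  -1.13]
```

Descending to about 4 mm above the floor, then touching down slowly.

```bash
python3 -m creep '{"offset":[[8,0,0],[24,0,0],[44,0,0],[64,0,0],[82,0,0],[98,0,0],[110,0,0],[116,0,0],[119,0,0],[120,0,0],[120,0,0],[120,0,0]],"spin":[0,0,0,0,0,0,0,0,0,0,0,0]}' ; python3 fr.py
python3 - <<'E'
from h import *
grab('side','side11');crop('side11',190,200,340,320,5,'c9')
E
```

```text
t: 22.65
tcp_pos: [0.5459, 0.2134, 0.0459]
ee_rot: [0.69, 0.157, 0.689, -0.157]
force: [0.4, 0.9, -3.1]
finger_gap: 0.0331
t 22.65 tcp rel bar along -403.8 z 0.0459 F along x into cab -0.8 Fz -3.1 M [ 0.04  0.04 -0.  ]
```

View pics/c9.png

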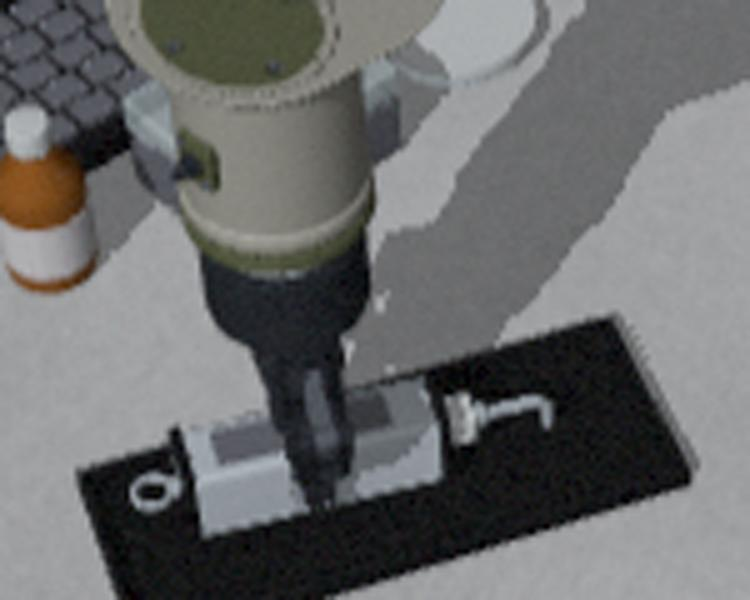

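The gauge is over its tray with the whole hook inside, around crop (545,415). I'll take the last 4–5 mm slowly.

```bash
python3 -m creep '{"offset":[[1,0,0],[2,0,0],[3,0,0],[3.5,0,0],[4,0,0],[4,0,0],[4,0,0]],"spin":[0,0,0,0,0,0,0]}' >/dev/null; python3 fr.py
python3 -m creep '{"offset":[[0.5,0,0],[0.5,0,0],[0.5,0,0]],"spin":[0,0,0]}' >/dev/null; python3 fr.py
python3 -m creep '{"offset":[[0.5,0,0],[0.5,0,0],[0.5,0,0]],"spin":[0,0,0]}' >/dev/null; python3 fr.py
```

```text
t 23.4 tcp rel bar along -403.7 z 0.0413 F along x into cab 0.29 Fz -2.36 M [-0.01  0.02  0.03]
t 23.7 tcp rel bar along -403.7 z 0.0413 F along x into cab 0.98 Fz 4.8 M [-0.32  0.73 -0.02]
t 24.0 tcp rel bar along -403.7 z 0.0413 F along x into cab 2.03 Fz 10.96 M [-0.6   1.22 -0.04]
```

```bash
python3 -m creep '{"offset":[[0,0,0],[0,0,0],[0,0,0],[0,0,0],[0,0,0],[0,0,0]],"spin":[0,0,0,0,0,0]}' 90; python3 fr.py
python3 -m creep '{"offset":[[-4,0,0],[-14,0,0],[-30,0,0],[-50,0,0],[-75,0,0],[-100,0,0],[-125,0,0],[-145,0,0],[-160,0,0],[-160,0,0]],"spin":[0,0,0,0,0,0,0,0,0,0]}'; python3 fr.py
python3 - <<'E'
from h import *
go([.456,-.02,.2],-25.7)
E
```

```text
t: 24.6
tcp_pos: [0.5455, 0.2133, 0.0402]
ee_rot: [0.689, 0.157, 0.689, -0.157]
force: [-0.6, -0.4, -0.2]
finger_gap: 0.0553
t 24.6 tcp rel bar along -403.7 z 0.0402 F along x into cab 0.27 Fz -0.24 M [ 0.03 -0.03 -0.02]
t: 25.6
tcp_pos: [0.5464, 0.2139, 0.2032]
ee_rot: [0.691, 0.158, 0.688, -0.156]
force: [0.4, -0.4, -0.9]
finger_gap: 0.0551
t 25.6 tcp rel bar along -404.2 z 0.2032 F along x into cab 0.47 Fz -0.88 M [-0.01 -0.03 -0.03]
tcp [0.5464 0.2139 0.2032] t 25.6 gap 0.0551 F [ 0.37 -0.42 -0.88]
axes
 [[ 0.004  0.433  0.901]
 [ 0.001  0.901 -0.433]
 [-1.     0.003  0.003]] jawyaw -25.66 offset [   2.6 -250.    19.8] spin(+x down -> -yaw) 0.04 q7 [ 0.2   0.39 -0.81  1.61  0.29  1.27 -1.11]
```

Moving aside so the whole scene can be seen.

```bash
python3 -m creep '{"offset":[[0,-20,2],[0,-50,4],[0,-85,7],[0,-120,10],[0,-155,12],[0,-190,15],[0,-220,18],[0,-240,20],[0,-250,20],[0,-250,20],[0,-250,20]],"spin":[0,0,0,0,0,0,0,0,0,0,0]}'
python3 - <<'E'
from h import *
grab('side','side12');c=grab('top','top12')
P=cloud(c);s=load('side12');Q=cloud(s)
t=np.array([.5458,.2133]);y=np.radians(-115.67);xd=np.array([np.cos(y),np.sin(y)]);yd=np.array([-xd[1],xd[0]])
for n,k,d in(('top',P,c),('side',Q,s)):
    r=k[...,:2]-t;al=r@xd;la=r@yd
    for a in range(-90,130,20):
        m=(d['z_map']>0)&(al>a/1e3)&(al<a/1e3+.02)&(abs(la)<.01)&(k[...,2]>.02)&(k[...,2]<.07)
        if m.sum()>2: print(n,a,m.sum(),np.median(k[m][:,2]).round(4))
crop('side12',190,200,340,320,5,'c9')
E
```

```text
t: 26.7
tcp_pos: [0.4555, -0.0197, 0.2002]
ee_rot: [0.69, 0.157, 0.69, -0.157]
force: [0.5, 1.2, 0.4]
finger_gap: 0.0552
top -90 28 0.0298
top -70 54 0.0495
top -50 72 0.049
top -30 71 0.0492
top -10 73 0.0498
top 10 75 0.0493
top 30 71 0.0495
top 50 84 0.049
top 70 64 0.0357
top 90 22 0.0321
top 110 15 0.0294
side -90 18 0.0318
side -70 53 0.0507
side -50 50 0.0507
side -30 57 0.0513
side -10 55 0.0508
side 10 54 0.0508
side 30 52 0.0506
side 50 46 0.0514
side 70 55 0.0365
side 90 19 0.031
side 110 14 0.0283
```

View pics/top12.png

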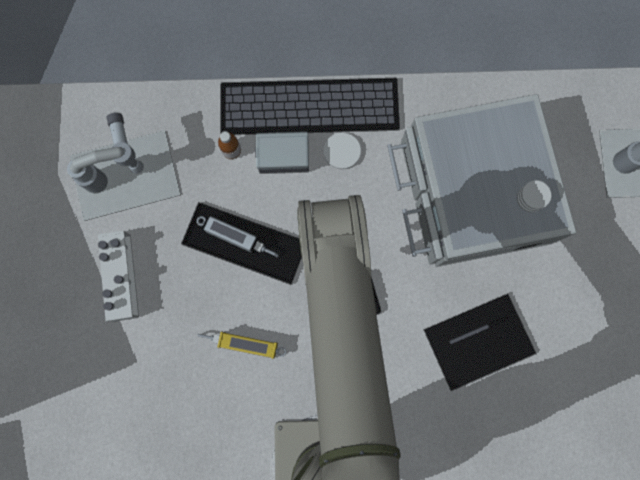

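View pics/c9.png

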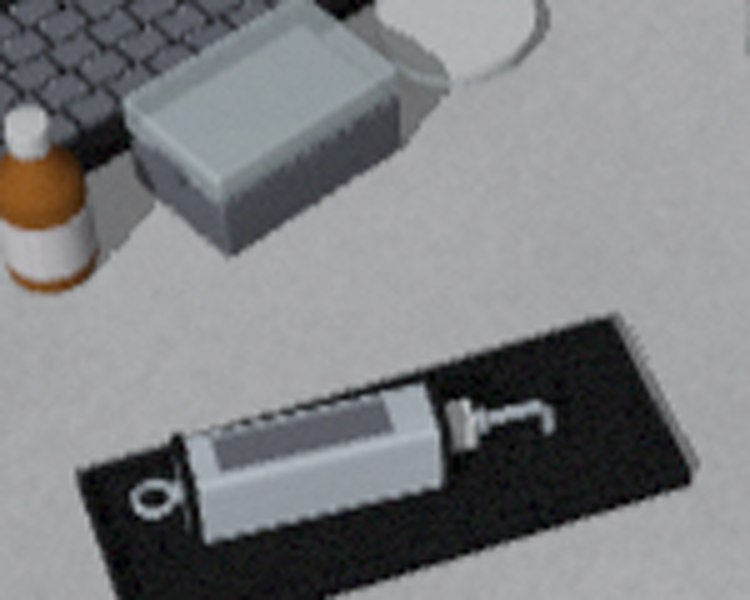

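The gauge lies flat in its tray at top (230,234), with its top at 49 mm all along and its draw bar home. The bystanders and handles stand where they were. The robot touches nothing, so I hand in.

```bash
python3 -c "
from rig import hand_in; print(hand_in())"
```

```text
the job is handed in; nothing more can be done
None
```

The pull test is done and handed in at about 27 s of the 59 s. The right-hand drawer stayed shut as far as the cameras showed, and the gauge is back in its tray.

- **Pull:** I hooked the aluminium gauge behind the right-hand bar and drew it straight back. I held it for about 2 s.
- **Reading:** The wrist force averaged about 4.8 N, and the distance drawn back puts the draw bar at about 39–41 mm, both inside the 5 N band. The arm hid the scale in both cameras, so I never read the 5 N band itself. Single force readings were noisy, about ±0.5 N, and the highest was 5.5 N.
- **Return:** I eased back to zero with the hook still behind the bar, lifted it clear, and kept hold of the gauge until it touched the tray floor.
- **Last checks:**
  - The gauge lies flat in the tray, its top about 49 mm above the bench along the whole case, with the hook inside the walls and the draw bar home.
  - The handle is at its earlier pixels.
  - The bystanders in view have not moved. The arm hid most of the mouse in the last picture; it never came near it.
  - The gripper is clear of everything.
- **Disagreements:** The only disagreements were 1–2 mm between the two cameras. No check failed.

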